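# Tip the card box back onto its base and push it up to the bench stop

## Task

The black card box has been left standing on its end. With the fingertips only, without gripping or lifting it, push it over towards the wooden stop strip so that it comes to rest on its base with its lid on top, and then push it along the bench until its front end sits flush against the strip, with no part of it past either end of the strip. Do not shift any of the other things on the bench.

Things in the scene. Friction and masses are not known exactly. Their poses are not given: they have to be found in the camera images.
- card_box: Black textured card box with lid, loose, closed, 0.15 to 0.31 kg, 113 mm long (x axis), 69 wide (y), 82 high (z, base to lid). Origin: centre of its base. It starts standing on an end, x axis up, lid face (z axis) turned away from the stop strip. Card and bench: friction about 0.6 to 0.85. Falls over by itself once tipped past 36 degrees, and lands on its base about 40 to 110 mm short of the strip.
- box_center (a point): The centre of the box, 41 mm above its base when it is lid-up. To tip the standing box, push on its lid face within about 20 mm of its top, towards the strip, forwards and upwards in an arc about the far bottom edge (41 mm from the centre); a low or level push may slide it or jam it. Axes as the box's.
- box_end (a point): The centre of the box's front end face (69 x 82 mm), 56.5 mm from the box's centre along its x axis; on top at the start, facing the stop strip once the box is lid-up. This face shall end against the strip. Axes as the box's.
- bench_stop: The light wooden stop strip, screwed to the bench and immovable: 220 mm long (its y axis), 18 mm thick (its x axis), 20 mm high. Origin under its middle, on the bench. Its x axis is level and points away from the box's side of the strip.
- stop_face (a point): The middle of the strip's front face (the one towards the box), 10 mm above the bench. Axes as the strip's: x points into the strip.
- bottle: White plastic bottle with a blue cap, 40 mm across, 92 mm tall, loose, standing behind the strip; origin at the centre of its underside. Not to be shifted.
- red_tin: Flat round red tin, 65 mm across, 23 mm high, loose, behind the strip; origin at the centre of its underside. Not to be shifted.
- nut_cup: Black cup of brass nuts, 68 mm across, 50 mm high, loose; origin at the centre of its underside. Not to be shifted.
- jig_block: White-looking aluminium drilled block, 38 x 62 x 28 mm, loose; origin at the centre of its underside. Not to be shifted.
- wrench: Steel combination wrench lying flat, 173 mm long (its y axis), 25 mm wide, 8 mm high, loose; origin under its middle. Not to be shifted.
- screwdriver: Screwdriver with a yellow and black handle lying flat, 163 mm long (its y axis), 27 mm high, loose; origin under its middle. Not to be shifted.
Things that resemble listed ones, but are neither listed nor needed, are in the scene too. Several things have the shape of the card_box; the one meant has the colours described above.

How it is judged (in metres and radians):
On the way:
1. the box has come to rest on its base with its lid on top, still short of the strip (angle between card_box's own z axis and vertical below 0.1 rad and height (world z) of card_box below 0.006 m and linear speed of card_box below 0.02 m/s and x of box_end in the frame of stop_face below -0.01 m), for 0.1 s.
At the end, for the whole second after the job is handed in: The box rests on its base with the lid on top (within 0.1 rad), its front end face parallel to the stop strip within 0.07 rad and against it within 5 mm, no part of it past either end of the strip (front centre within 77 mm of the strip's middle), at rest (angle between card_box's own z axis and vertical below 0.1 rad and height (world z) of card_box below 0.006 m and x of box_end in the frame of stop_face between -0.005 and 0.004 m and y of box_end in the frame of stop_face between -0.077 and 0.077 m and angle between the x axis of card_box and the x axis of bench_stop, either way round below 0.07 rad and linear speed of card_box below 0.01 m/s and angular speed of card_box below 0.1 rad/s); the robot touches nothing.
It fails at once if the box is lifted clear of the bench (height (world z) of box_center above 0.08 m or (angle between card_box's own z axis and vertical below 0.1 rad and height (world z) of card_box above 0.012 m) or (angle between card_box's own z axis and vertical above 1.5 rad and height (world z) of box_center above 0.066 m)).
It fails at once if one of the other things is shifted more than 15 mm (distance of any of bottle, red_tin, nut_cup, jig_block, wrench, screwdriver from where it was at the start of the episode above 0.015 m).
It also fails if it takes over 38 s, if anything falls off the work surface, if the arm or the gripper's body presses on something with over 40 N, if the wrist force passes 120 N, or if a joint passes its speed limit or range.

## Robot

A 7-joint arm with a two-finger parallel gripper is mounted at the origin on a cart in front of the work surface, level with it; the furniture and walls round the work are solid. World frame = base frame: x ahead of the robot, y to its left, z up, the work surface at z = 0. Lengths are in mm, angles in rad, forces in N, time in s.
With the tool pointing down it reaches from about 400 to 875 mm from the base axis. Payload 6.5 kg.
Tool frame: the origin (TCP) lies at the very end of the fingers, on their centre line; the grasp point (between the pads) lies 19 mm behind it; z points along the fingers, y is the line along which they close (so a half turn about z gives the same grasp; the last joint's range is limited). The gripper opens to 88 mm and grips with 3 to 60 N. Pads are 18 mm wide; open, the fingers measure 123 mm over their backs; the gripper's body (75 mm by 187 mm) begins 45 mm behind the grasp point.
Start: joints at [-1.181, 0.536, -0.004, 1.538, 0.003, 1.067, -0.071], TCP at [286.112, 583.635, 238.716] pointing down, gripper open.
Joint ranges: [-2.7, 2.7], [-0.37, 2.16], [-1.27, 1.26], [0.24, 2.4], [-1.31, 4.45], [0.19, 1.91], [-2.76, 2.76]. Speed limits (rad/s): [2.39, 2.39, 3.14, 3.14, 3.14, 3.14, 3.14].

## Interface

Orientations are given as a unit quaternion [w, x, y, z].
In Python, from workcell import bot gives the robot as it stands.
- The arm moves only by the tool send_rows, never from a script. Its argument "commands" is a list of rows, each an object with "translation": the shift along the tool's x, y, z in m, a list of three; "rotation": the turn, a rotation vector about the tool's x, y, z in rad, a list of three. A call has 1 to 8 rows; each row is the pose to reach, as a shift and turn from the pose commanded when the call began, along the tool's axes at that moment; what a row does not reach only later rows make up. A row lasts 1/8 s, in which the tool goes at most 62.5 mm and 10.7 degrees, less where a joint would pass 70% of its speed; a pose out of reach is approached as far as the arm can. A call with a gripper value outside its range is refused whole. "jaw" is the finger opening in m, from 0 to 0.0881, set as the call begins (left out, the last holds). The fingers move at their own pace and stop on an object; "force" is the grip in N (left out, the last holds). Time passes only in rows, so rows that repeat a pose let the fingers close. It gives the time, the measured TCP pose, the force, the opening and the grip force at its end, in the units of the state.
- bot.get_state(): the state, without advancing time (a new reading comes with each control period).
- bot.camera(name): name is "scene" or "top"; returns (picture, depth): 480x640x3 uint8, red, green, blue; 480x640 float32, mm along the optical axis (not along the pixel's ray), 0 where there is no reading.
- bot.camera_params(name): a dict with "camera_matrix" (3x3 intrinsics, pixels), "k1" (the pictures are not rectified: a ray, as slopes to the right and down, at radius r is drawn at 1 + k1 r^2 times it, then the intrinsics apply), "R" (3x3) and "t" (3): a world point X has camera coordinates R X + t. Camera axes: x right, y down, z forward; pixel columns grow to the right and rows downward; lengths in mm; the calibration is good to about 2 mm. A picture is of the moment at which its call begins. camera_params takes no time and is no camera call.
- bot.hand_in(): hands the job in; it is judged then, once.
The state is a dict: "t": time; "q": joint angles; "dq": joint speeds; "joint_torque": joint torques, N m; "tcp_pos": TCP position; "orientation": TCP orientation; "ft_force": force on the tool from outside, world axes, zero at the start; "moment": the same for the moment, N m; "opening": finger opening in mm; "gripper_force": force on a finger pad.
Only numpy, scipy, OpenCV 4.12 (cv2) and the standard library are available. Lean on these libraries where they do the work, as an engineer would, in place of code of your own. Each camera call takes 0.05 s, during which the arm holds its last target. There are 200 camera calls.

## Working session

There is one attempt and no reset: what is moved stays moved. The work goes in short steps, Python scripts to look and compute and a tool call to move; the robot and the scene stay as the last step left them, time stands still between calls to the robot, and variables do not carry over. Pictures are saved under pics/ and viewed, at most 10 in all, crops included, and the job is handed in when it is done.

Besides the shell and the picture viewer there is one more tool, called after "Emit:" in YAML: its name, and indented under it one key for each argument. send_rows: Moves the arm, as the interface text tells. Its arguments: {"type":"object","properties":{"commands":{"type":"array"},"jaw":{"type":"number"},"force":{"type":"number"}},"required":["commands"]}

```bash
mkdir -p pics; cat > h.py <<'E'
import numpy as np, cv2
from workcell import bot
from scipy.spatial.transform import Rotation as Ro
def cloud(name):
    im,d=bot.camera(name); p=bot.camera_params(name); K=np.array(p["camera_matrix"]);k=p["k1"]
    v,u=np.mgrid[0:480,0:640]
    s=cv2.undistortPoints(np.stack([u,v],-1).reshape(-1,1,2).astype(np.float64),K,np.array([k,0,0,0.])).reshape(480,640,2)
    P=np.dstack([s*d[...,None],d]); W=(P-np.array(p["t"]))@np.array(p["R"])
    W[d==0]=np.nan
    return im,W
def save(im,n): cv2.imwrite(f"pics/{n}.png",im[...,::-1])
E
python3 - <<'E'
from h import *
for n in("scene","top"):
    im,W=cloud(n); save(im,n+"0"); np.savez(n+"0",im=im,W=W)
    print(W[240,320], np.array(bot.camera_params(n)["R"]).round(2).tolist())
s=bot.get_state(); print(s)
E
```

```text
[568.48728299  83.13948986   1.79353268] [[0.69, -0.72, -0.0], [-0.49, -0.46, -0.74], [0.53, 0.51, -0.67]]
[515.40431444 -12.72886895  -4.77653027] [[0.02, -1.0, 0.0], [-0.99, -0.02, -0.12], [0.12, -0.0, -0.99]]
{'t': 0.1, 'q': array([-1.18124017,  0.53705958, -0.00444057,  1.53874274,  0.00262509,
        1.06730485, -0.07124084]), 'dq': array([-0.00130899, -0.00014793,  0.0008045 , -0.00183895,  0.0004682 ,
       -0.00105282, -0.00153193]), 'joint_torque': array([ 1.91486957e-03, -5.72077703e+01,  9.93409529e-01, -2.52232254e+01,
       -5.62349078e-02,  1.34252699e-02,  3.98396537e-05]), 'tcp_pos': array([285.87083932, 583.16139488, 237.95896846]), 'orientation': array([-1.05038360e-04,  2.25889180e-01,  9.74152713e-01, -7.47139888e-04]), 'ft_force': array([0.38686183, 0.04758385, 0.26659304]), 'moment': array([ 0.04378232,  0.03956348, -0.01316815]), 'gripper_force': 0.0, 'opening': 88.0002062815607}
```

View pics/scene0.png

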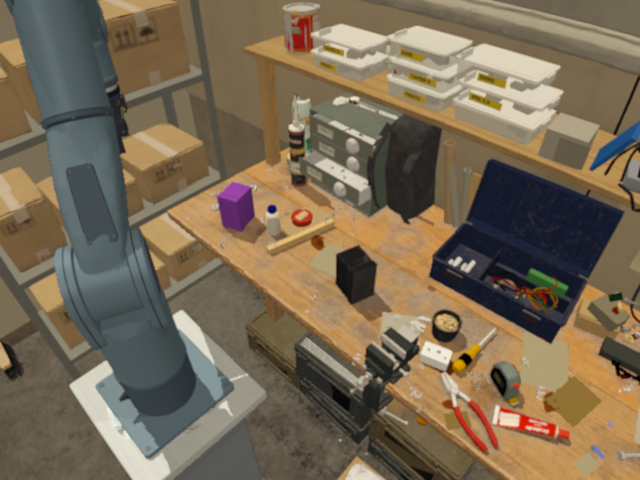

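View pics/top0.png

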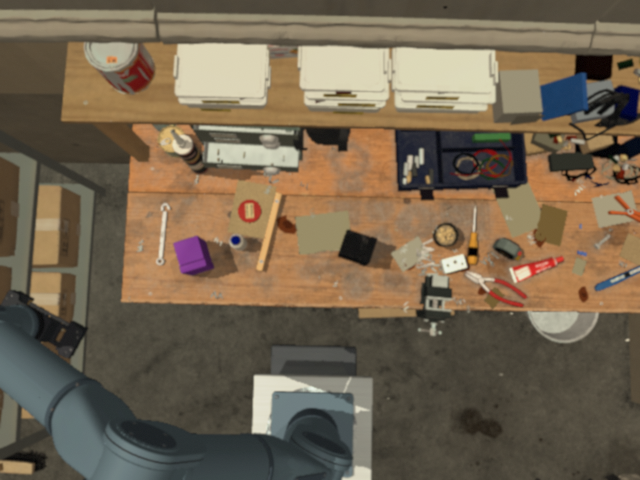

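The card-box shapes are the black one (top 357,246; scene 356,273), the purple one (top 193,255) and a grey one on the shelf (top 518,95). The black one fits, since it stands alone on the bench facing the strip (top 269,232; scene 300,235). Next I'll confirm it in a crop and measure.

```bash
python3 - <<'E'
from h import *
T=np.load("top0.npz");S=np.load("scene0.npz")
a=cv2.resize(S["im"][215:325,230:410],None,fx=4,fy=4,interpolation=cv2.INTER_CUBIC); save(a[:,:],"crop")
def rect(W,m):
    P=W[m]; r=cv2.minAreaRect(P[:,:2].astype(np.float32)); return len(P),r,P[:,2].min(),np.median(P[:,2]),P[:,2].max()
for n,D,(r0,r1,c0,c1) in(("top",T,(220,275,330,385)),("scene",S,(235,310,325,385))):
    W=D["W"];m=np.zeros((480,640),bool);m[r0:r1,c0:c1]=1
    mm=m&(W[...,2]>105)&(W[...,2]<125); print(n,"boxtop",rect(W,mm))
    mm=m&(W[...,2]>20)&(W[...,2]<125)&(D["im"].max(-1)<90); print(n,"boxall",rect(W,mm))
for n,D,(r0,r1,c0,c1) in(("top",T,(185,275,250,288)),("scene",S,(215,258,262,340))):
    W=D["W"];m=np.zeros((480,640),bool);m[r0:r1,c0:c1]=1
    im=D["im"].astype(int)
    mm=m&(W[...,2]>14)&(W[...,2]<25); 
    q=mm.astype(np.uint8); k,l,st,_=cv2.connectedComponentsWithStats(q); i=1+np.argmax(st[1:,4]); print(n,"strip",rect(W,l==i))
# bench height
print([np.nanmedian(D["W"][a:b,c:d,2]) for D,a,b,c,d in((T,260,290,300,330),(T,200,215,340,360))])
# neighbours
for nm,r,c in(("cup",234,445),("jig",264,454),("bottle",241,236),("tin",211,250),("vise",300,435)):print(nm,T["W"][r,c].round())
E
```

```text
top boxtop (823, ((488.80181884765625, -109.04114532470703), (82.2623062133789, 68.78593444824219), 72.487060546875), np.float64(105.15233557744037), np.float64(111.37608878816417), np.float64(120.58934438301728))
top boxall (938, ((488.5506591796875, -108.96189880371094), (82.2623062133789, 69.18648529052734), 72.487060546875), np.float64(21.50692082796876), np.float64(110.84559950944828), np.float64(120.58934438301728))
scene boxtop (748, ((492.8757629394531, -108.897216796875), (84.09085083007812, 69.5992431640625), 72.86163330078125), np.float64(105.0299179266383), np.float64(112.53071468401194), np.float64(117.51704201336094))
scene boxall (1590, ((491.70611572265625, -111.01002502441406), (80.86003875732422, 67.92166137695312), 70.93529510498047), np.float64(20.118374532117965), np.float64(94.96107691848731), np.float64(117.51704201336094))
top strip (487, ((532.623046875, 127.24117279052734), (18.692354202270508, 218.31964111328125), 77.43973541259766), np.float64(14.044782653731012), np.float64(19.035985260481066), np.float64(24.951206013031964))
scene strip (422, ((538.1583862304688, 126.86701965332031), (24.80899429321289, 220.06744384765625), 77.39847564697266), np.float64(14.039171354606768), np.float64(20.486188288103754), np.float64(24.890404598445947))
[np.float64(-0.6673657899114052), np.float64(-0.9456844498650552)]
cup [ 533. -347.   47.]
jig [ 455. -375.   31.]
bottle [496. 204.  97.]
tin [588. 181.  19.]
vise [ 357. -316.   63.]
```

View pics/crop.png

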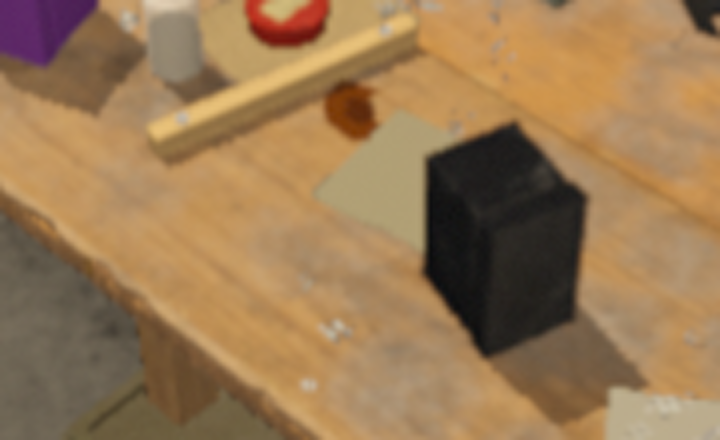

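The crop shows the black box with its lid seam on the side away from the strip. Its centre is about (490,-109), heading 72.5°. The strip centre is about (535,127), normal 77.4°. First I'll move behind the box.

Emit:
send_rows:
  commands:
    - {"translation": [-0.334,-0.264,0],"rotation": [0,0,0.8]}
    - {"translation": [-0.334,-0.264,0],"rotation": [0,0,0.8]}
    - {"translation": [-0.334,-0.264,0],"rotation": [0,0,0.8]}
    - {"translation": [-0.334,-0.264,0],"rotation": [0,0,0.8]}
    - {"translation": [-0.334,-0.264,0],"rotation": [0,0,0.8]}
    - {"translation": [-0.334,-0.264,0],"rotation": [0,0,0.8]}
    - {"translation": [-0.334,-0.264,0],"rotation": [0,0,0.8]}
    - {"translation": [-0.334,-0.264,0],"rotation": [0,0,0.8]}
  jaw: 0.02
  force: 20

```text
t: 1.1
tcp_pos: [471.3, 195.0, 238.7]
orientation: [0.001, 0.591, 0.807, -0.001]
ft_force: [0.2, 0.2, 0.5]
opening: 20.0
gripper_force: 0.0
```

```bash
cat >> h.py <<'E'
def pose():
    s=bot.get_state(); q=s["orientation"]; return s,Ro.from_quat(np.r_[q[1:],q[0]])
def yawR(deg): # tool y axis azimuth, z down
    a=np.radians(deg); y=np.array([np.cos(a),np.sin(a),0]); z=np.array([0,0,-1.]); return Ro.from_matrix(np.c_[np.cross(y,z),y,z])
def go(pos,deg):
    s,R=pose(); d=R.inv().apply(np.array(pos)-s["tcp_pos"]); r=(R.inv()*yawR(deg)).as_rotvec()
    print("t",s["t"],"tcp",s["tcp_pos"].round(1),"F",s["ft_force"].round(1),"open",round(s["opening"],1),"q",s["q"].round(2)); print("shift mm",d.round(1),"rot",r.round(3))
E
python3 -c "
from h import *
go([466,-185,200],-17.5)"
```

```text
t 1.1 tcp [471.3 195.  238.7] F [0.2 0.2 0.5] open 20.0 q [-0.73  0.3   0.3   1.92 -0.11  0.94 -0.07]
shift mm [-360.5 -120.    39.4] rot [0.001 0.002 0.613]
```

Emit:
send_rows:
  commands:
    - {"translation": [-0.361,-0.12,0],"rotation": [0,0,0.613]}
    - {"translation": [-0.361,-0.12,0],"rotation": [0,0,0.613]}
    - {"translation": [-0.361,-0.12,0],"rotation": [0,0,0.613]}
    - {"translation": [-0.361,-0.12,0],"rotation": [0,0,0.613]}
    - {"translation": [-0.361,-0.12,0],"rotation": [0,0,0.613]}
    - {"translation": [-0.361,-0.12,0],"rotation": [0,0,0.613]}
    - {"translation": [-0.361,-0.12,0],"rotation": [0,0,0.613]}
    - {"translation": [-0.361,-0.12,0.02],"rotation": [0,0,0.613]}

```text
t: 2.1
tcp_pos: [468.8, -180.4, 219.2]
orientation: [0.001, 0.804, 0.594, 0.001]
ft_force: [0.5, 0.5, -0.4]
opening: 20.6
gripper_force: 0.0
```

```bash
python3 -c "
from h import *
go([466,-185,99],-17.5)"
```

```text
t 2.1 tcp [ 468.8 -180.4  219.2] F [ 0.5  0.5 -0.4] open 20.6 q [-0.19  0.34  0.57  1.97 -0.24  0.89  0.21]
shift mm [ -5.3  -1.6 120.2] rot [ 0.002 -0.001  0.007]
```

Emit:
send_rows:
  commands:
    - {"translation": [0,0,0.05],"rotation": [0,0,0]}
    - {"translation": [0,0,0.1],"rotation": [0,0,0]}
    - {"translation": [0,0,0.12],"rotation": [0,0,0]}
    - {"translation": [0,0,0.12],"rotation": [0,0,0]}
    - {"translation": [0,0,0.12],"rotation": [0,0,0]}

```text
t: 2.72
tcp_pos: [468.5, -180.0, 99.5]
orientation: [0.0, 0.804, 0.595, 0.001]
ft_force: [0.3, 0.8, -0.4]
opening: 20.1
gripper_force: 0.0
```

```bash
python3 - <<'E'
from h import *
go([466,-185,99],-17.5)
im,W=cloud("scene"); save(cv2.resize(im[200:330,280:440],None,fx=4,fy=4),"pre")
E
```

```text
t 2.725 tcp [ 468.5 -180.    99.5] F [ 0.3  0.8 -0.4] open 20.1 q [-0.09  0.54  0.46  2.05 -0.4   0.64  0.35]
shift mm [-5.5 -0.9  0.5] rot [ 0.001 -0.001  0.009]
```

View pics/pre.png

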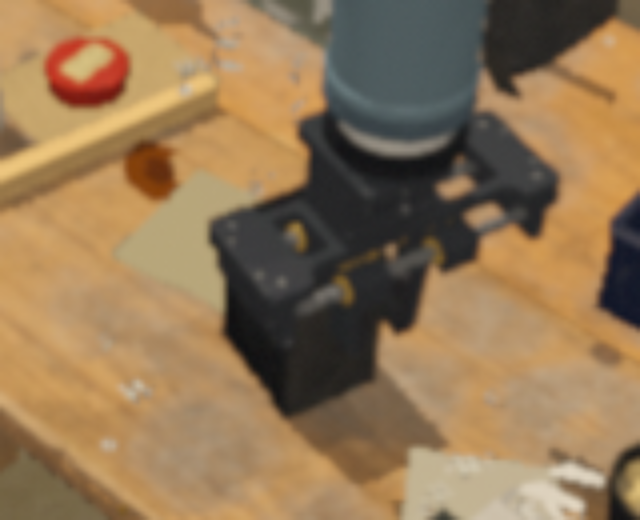

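The fingers are behind the lid face, just below its top, with the box undisturbed. Now approach and tip it along the arc.

Emit:
send_rows:
  commands:
    - {"translation": [0.01,0,0.002],"rotation": [0,0,0]}
    - {"translation": [0.018,0,0.002],"rotation": [0,0,0]}
    - {"translation": [0.025,0,0.001],"rotation": [0,0,0]}
    - {"translation": [0.03,0,-0.002],"rotation": [0,0,0]}
    - {"translation": [0.034,0,-0.005],"rotation": [0,0,0]}
    - {"translation": [0.0385,0,-0.008],"rotation": [0,0,0]}
    - {"translation": [0.043,0,-0.011],"rotation": [0,0,0]}
    - {"translation": [0.048,0,-0.0135],"rotation": [0,0,0]}

```text
t: 3.78
tcp_pos: [481.8, -134.8, 112.5]
orientation: [0.0, 0.804, 0.594, 0.0]
ft_force: [0.3, -0.3, 1.7]
opening: 20.1
gripper_force: 0.4
```

```bash
python3 - <<'E'
from h import *
go([466,-185,99],-17.5)
im,W=cloud("scene"); save(cv2.resize(im[200:330,280:440],None,fx=4,fy=4),"tip")
E
```

```text
t 3.775 tcp [ 481.8 -134.8  112.5] F [ 0.3 -0.3  1.7] open 20.1 q [-0.2   0.52  0.48  2.05 -0.38  0.67  0.24]
shift mm [-52.7  -0.4  13.5] rot [0.    0.    0.007]
```

View pics/tip.png

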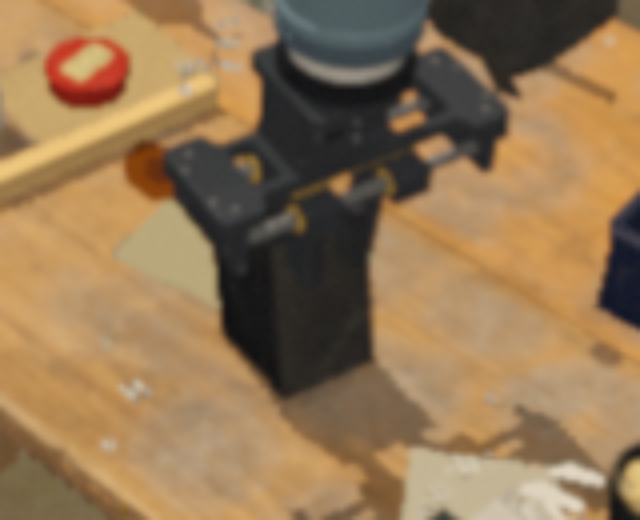

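It's tipping as intended: the base's rear edge is lifting and the force is low. Continuing the arc.

Emit:
send_rows:
  commands:
    - {"translation": [0.005,0,-0.0025],"rotation": [0,0,0]}
    - {"translation": [0.0105,0,-0.005],"rotation": [0,0,0]}
    - {"translation": [0.016,0,-0.0075],"rotation": [0,0,0]}
    - {"translation": [0.022,0,-0.0095],"rotation": [0,0,0]}
    - {"translation": [0.028,0,-0.0115],"rotation": [0,0,0]}
    - {"translation": [0.034,0,-0.013],"rotation": [0,0,0]}
    - {"translation": [0.04,0,-0.0145],"rotation": [0,0,0]}
    - {"translation": [0.046,0,-0.0155],"rotation": [0,0,0]}

```text
t: 4.82
tcp_pos: [495.3, -90.5, 127.8]
orientation: [-0.0, 0.804, 0.594, -0.0]
ft_force: [-0.3, 0.3, 0.4]
opening: 19.9
gripper_force: 0.0
```

Emit:
send_rows:
  commands:
    - {"translation": [0.006,0,-0.0005],"rotation": [0,0,0]}
    - {"translation": [0.012,0,-0.001],"rotation": [0,0,0]}
    - {"translation": [0.018,0,-0.001],"rotation": [0,0,0]}
    - {"translation": [0.018,0,-0.001],"rotation": [0,0,0]}
    - {"translation": [0.018,0,-0.001],"rotation": [0,0,0]}

```text
t: 5.45
tcp_pos: [500.4, -74.0, 128.7]
orientation: [0.0, 0.804, 0.594, -0.0]
ft_force: [0.2, 0.1, -0.0]
opening: 20.1
gripper_force: 0.0
```

```bash
python3 - <<'E'
from h import *
go([466,-185,99],-17.5)
im,W=cloud("scene"); save(cv2.resize(im[200:330,250:430],None,fx=4,fy=4),"tip2")
E
```

```text
t 5.45 tcp [500.4 -74.  128.7] F [ 0.2  0.1 -0. ] open 20.1 q [-0.34  0.5   0.5   2.02 -0.36  0.71  0.09]
shift mm [-116.2   -0.2   29.7] rot [-0.     0.     0.007]
```

View pics/tip2.png

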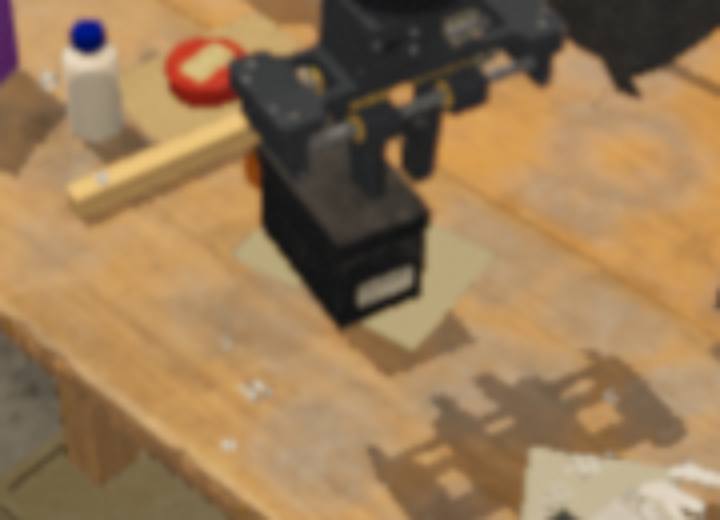

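The box lies on its base with its lid up. Retreating backwards, then I'll measure it.

Emit:
send_rows:
  commands:
    - {"translation": [-0.05,0,-0.01],"rotation": [0,0,0]}
    - {"translation": [-0.1,0,-0.01],"rotation": [0,0,0]}
    - {"translation": [-0.13,0,-0.01],"rotation": [0,0,0]}
    - {"translation": [-0.13,0,-0.01],"rotation": [0,0,0]}
    - {"translation": [-0.13,0,-0.01],"rotation": [0,0,0]}

```text
t: 6.12
tcp_pos: [462.6, -197.2, 138.6]
orientation: [-0.0, 0.804, 0.595, 0.0]
ft_force: [-0.2, 0.6, 0.5]
opening: 20.1
gripper_force: 0.0
```

```bash
cat >> h.py <<'E'
def box():
    for n,(r0,r1,c0,c1) in(("top",(200,280,270,370)),("scene",(215,310,280,385))):
        im,W=cloud(n); m=np.zeros((480,640),bool);m[r0:r1,c0:c1]=1
        m&=(W[...,2]>72)&(W[...,2]<92)&(im.max(-1)<110)
        k,l,st,_=cv2.connectedComponentsWithStats(m.astype(np.uint8)); P=W[l==1+np.argmax(st[1:,4])]
        print(n,len(P),cv2.minAreaRect(P[:,:2].astype(np.float32)),np.median(P[:,2]).round(1))
E
python3 - <<'E'
from h import *
box(); go([466,-185,99],-17.5)
E
```

```text
top 1130 ((518.0593872070312, -16.018394470214844), (112.17762756347656, 69.70873260498047), 72.4657974243164) 81.8
scene 585 ((520.4168090820312, -16.265838623046875), (113.80345153808594, 66.67388916015625), 72.56051635742188) 83.3
t 6.225 tcp [ 462.8 -196.6  138.6] F [ 0.5  0.5 -0.1] open 19.8 q [-0.1   0.48  0.52  2.03 -0.35  0.72  0.34]
shift mm [12.  -0.3 39.6] rot [-0.    -0.001  0.01 ]
```

Box centre is (519,-16), heading 72.5°, about 77 mm short of the strip. I'll square the tool to the strip, descend behind the box, and push.

Emit:
send_rows:
  commands:
    - {"translation": [0.03,0.006,0.04],"rotation": [0,0,-0.04]}
    - {"translation": [0.045,0.006,0.08],"rotation": [0,0,-0.086]}
    - {"translation": [0.056,0.006,0.107],"rotation": [0,0,-0.086]}
    - {"translation": [0.056,0.006,0.107],"rotation": [0,0,-0.086]}
    - {"translation": [0.056,0.006,0.107],"rotation": [0,0,-0.086]}

```text
t: 6.85
tcp_pos: [485.0, -146.6, 32.6]
orientation: [0.001, 0.778, 0.628, 0.0]
ft_force: [-1.1, -0.9, 0.4]
opening: 19.9
gripper_force: 0.0
```

```bash
python3 - <<'E'
from h import *
s,R=pose(); n=np.array([.218,.976])
print("now.n",s["tcp_pos"][:2]@n, "lat to rear centre", (np.array([502,-70])-s["tcp_pos"][:2])@[.976,-.218])
go([493.5,-108,32],-12.6)
E
```

```text
now.n -37.34115843152385 lat to rear centre -0.13129679719708592
t 6.85 tcp [ 485.  -146.6   32.6] F [-1.1 -0.9  0.4] open 19.9 q [-0.08  0.67  0.37  2.05 -0.47  0.51  0.41]
shift mm [39.5  0.2  0.6] rot [0.001 0.    0.008]
```

Emit:
send_rows:
  commands:
    - {"translation": [0.025,0,0],"rotation": [0,0,0]}
    - {"translation": [0.045,0,0],"rotation": [0,0,0]}
    - {"translation": [0.055,0,0],"rotation": [0,0,0]}
    - {"translation": [0.062,0,0],"rotation": [0,0,0]}
    - {"translation": [0.069,0,0],"rotation": [0,0,0]}
    - {"translation": [0.076,0,0],"rotation": [0,0,0]}
    - {"translation": [0.083,0,0],"rotation": [0,0,0]}
    - {"translation": [0.09,0,0],"rotation": [0,0,0]}

```text
t: 7.85
tcp_pos: [503.7, -58.5, 31.9]
orientation: [0.0, 0.778, 0.628, 0.0]
ft_force: [-0.4, -2.9, 2.5]
opening: 20.0
gripper_force: 1.5
```

Emit:
send_rows:
  commands:
    - {"translation": [0.007,0,0],"rotation": [0,0,0]}
    - {"translation": [0.014,0,0],"rotation": [0,0,0]}
    - {"translation": [0.021,0,0],"rotation": [0,0,0]}
    - {"translation": [0.028,0,0],"rotation": [0,0,0]}
    - {"translation": [0.034,0,0],"rotation": [0,0,0]}
    - {"translation": [0.04,0,0],"rotation": [0,0,0]}
    - {"translation": [0.045,0,0],"rotation": [0,0,0]}
    - {"translation": [0.048,0,0],"rotation": [0,0,0]}

```text
t: 8.85
tcp_pos: [513.5, -10.9, 31.7]
orientation: [-0.0, 0.778, 0.628, -0.0]
ft_force: [-0.6, -2.5, 1.9]
opening: 19.7
gripper_force: 1.2
```

```bash
python3 - <<'E'
from h import *
box(); s,R=pose(); print(s["tcp_pos"][:2]@[.218,.976]); go([493.5,-108,32],-12.6)
im,W=cloud("scene"); save(cv2.resize(im[180:310,230:410],None,fx=4,fy=4),"push")
E
```

```text
top 433 ((533.4740600585938, 82.79877471923828), (50.39719009399414, 69.56140899658203), 77.30477142333984) 82.1
scene 169 ((528.4680786132812, 85.70155334472656), (44.428714752197266, 51.49393081665039), 74.09913635253906) 83.5
101.65432692747575
t 8.95 tcp [513.5 -10.5  31.6] F [-0.5  0.2 -0.3] open 20.2 q [-0.37  0.68  0.39  2.03 -0.49  0.53  0.17]
shift mm [-99.5   0.9  -0.4] rot [-0.    -0.001  0.009]
```

View pics/push.png

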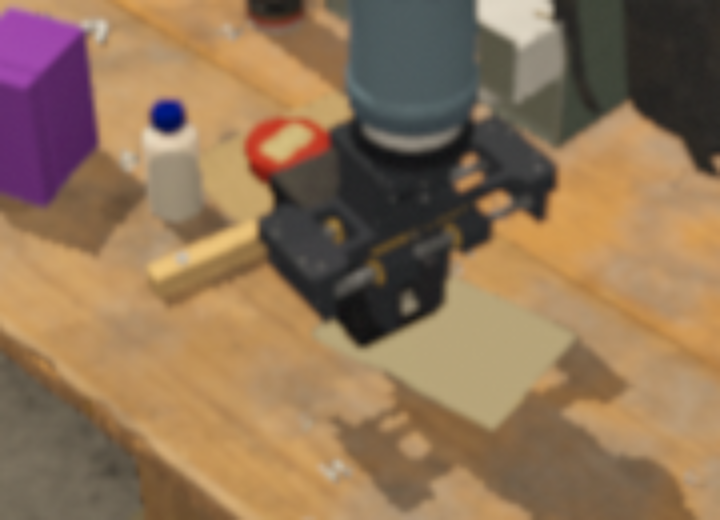

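The box is square to the strip with a gap of about 8 mm. Pushing on slowly until contact.

Emit:
send_rows:
  commands:
    - {"translation": [0.002,0,0],"rotation": [0,0,0]}
    - {"translation": [0.0035,0,0],"rotation": [0,0,0]}
    - {"translation": [0.005,0,0],"rotation": [0,0,0]}
    - {"translation": [0.006,0,0],"rotation": [0,0,0]}
    - {"translation": [0.007,0,0],"rotation": [0,0,0]}

```text
t: 9.62
tcp_pos: [515.0, -4.5, 31.7]
orientation: [-0.0, 0.778, 0.628, -0.0]
ft_force: [0.1, -0.9, -0.7]
opening: 20.2
gripper_force: 0.4
```

Emit:
send_rows:
  commands:
    - {"translation": [0.0007,0,0],"rotation": [0,0,0]}
    - {"translation": [0.0014,0,0],"rotation": [0,0,0]}
    - {"translation": [0.002,0,0],"rotation": [0,0,0]}

```text
t: 10.0
tcp_pos: [515.4, -2.6, 31.7]
orientation: [0.0, 0.778, 0.628, -0.0]
ft_force: [-0.3, -1.0, -0.0]
opening: 20.2
gripper_force: 0.4
```

Emit:
send_rows:
  commands:
    - {"translation": [0.0007,0,0],"rotation": [0,0,0]}
    - {"translation": [0.0014,0,0],"rotation": [0,0,0]}
    - {"translation": [0.002,0,0],"rotation": [0,0,0]}

```text
t: 10.38
tcp_pos: [515.4, -1.8, 31.8]
orientation: [0.0, 0.778, 0.628, -0.001]
ft_force: [-2.2, -6.5, 1.9]
opening: 20.4
gripper_force: 3.0
```

Emit:
send_rows:
  commands:
    - {"translation": [0.001,0,0],"rotation": [0,0,0]}
    - {"translation": [0.002,0,0],"rotation": [0,0,0]}
    - {"translation": [0.002,0,0],"rotation": [0,0,0]}

```text
t: 10.75
tcp_pos: [515.2, -1.6, 31.9]
orientation: [0.001, 0.779, 0.627, -0.001]
ft_force: [-4.2, -8.8, 4.8]
opening: 20.0
gripper_force: 4.9
```

The force is rising while the TCP has stalled, so the box is against the strip. Backing off and checking.

Emit:
send_rows:
  commands:
    - {"translation": [-0.005,0,0],"rotation": [0,0,0]}
    - {"translation": [-0.02,0,0],"rotation": [0,0,0]}
    - {"translation": [-0.06,0,0],"rotation": [0,0,0]}
    - {"translation": [-0.11,0,0],"rotation": [0,0,0]}
    - {"translation": [-0.13,0,-0.02],"rotation": [0,0,0]}
    - {"translation": [-0.13,0,-0.02],"rotation": [0,0,0]}

```text
t: 11.5
tcp_pos: [489.4, -128.0, 52.7]
orientation: [0.001, 0.779, 0.627, 0.001]
ft_force: [0.4, 0.2, 0.2]
opening: 19.9
gripper_force: 0.0
```

```bash
python3 - <<'E'
from h import *
import h
n=np.array([.218,.976])
im,W=cloud("top"); m=np.zeros((480,640),bool);m[170:280,240:370]=1
m&=(W[...,2]>74)&(W[...,2]<90)&(im.max(-1)<110)
k,l,st,_=cv2.connectedComponentsWithStats(m.astype(np.uint8)); P=W[l==1+np.argmax(st[1:,4])]
c,sz,a=cv2.minAreaRect(P[:,:2].astype(np.float32)); print(c,sz,a,np.median(P[:,2]))
c=np.array(c); print("front.n",c@n+56.5,"strip front ~231.5; lateral",(c-[534.5,127])@[.976,-.218])
s,R=pose(); print(s["t"],s["tcp_pos"],s["ft_force"])
im,_=cloud("scene"); save(cv2.resize(im[180:310,230:410],None,fx=4,fy=4),"end")
E
```

```text
(528.9507446289062, 60.220420837402344) (111.06266021728516, 69.64215850830078) 77.87556457519531 81.76198421399175
front.n 230.58639306640626 strip front ~231.5; lateral 9.141875015258789
11.55 [ 489.35052247 -125.89903397   51.9424638 ] [-0.01338498  0.25723779  0.01771536]
```

View pics/end.png

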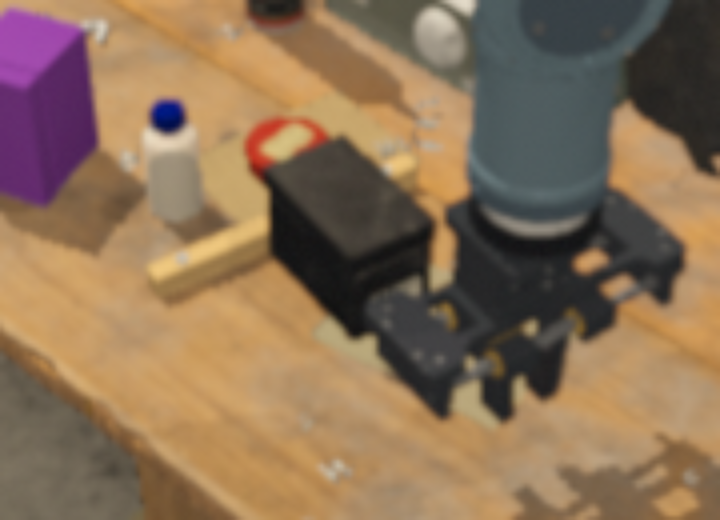

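The picture shows the box lid-up against the strip at (270,230). The measured gap is about 1 mm, the angle error 0.5° and the sideways offset 9 mm. The robot is clear, so I'm handing in.

```bash
python3 -c "
from workcell import bot
print(bot.hand_in())"
```

```text
the job is handed in; nothing more can be done
None
```

The black card box is on its base, lid up, flush against the stop strip: about 1 mm gap, 0.5° off parallel and 9 mm off the strip's middle by camera. I handed the job in at about 11.6 s with the robot clear; the arm's path stayed away from the other things, and no verdict was returned.

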